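# Lock the sprung keeper bar over a bearing ring

### The job

Lock the big bearing ring into its carrier on the left of the bench: take the sprung keeper bar by its upright knob, lift it up its hinge post, swing it round over the ring against its spring until you feel it meet the tall stop of the catch, and while holding it there lower it fully into the notch, so that it stays shut by itself when you let go. The catch is adjustable and may be set anywhere along its curved slot, so feel for its stop. Leave the ring in its nest and the loose steel disc, oil bottle and small green carton beside it where they are.

Things in the scene. Friction and masses are not known exactly. Their poses are not given: they have to be found in the camera images.
- carrier: Fixed ring carrier: flat aluminium plate 125 x 178 x 12 mm with ring, keeper bar and catch. Origin on the keeper's vertical hinge axis, on the plate's underside (bench top), z up; the plate spans x -72 to +52, y -151 to +27 mm in its own frame. The open bar points along the carrier's own -x; it shuts counter-clockwise seen from above and, shut, points roughly along its -y.
- hinge_top (a point): Top of the hinge post's nut (18 mm wide), on the hinge axis, 86 mm over the bench. The steel bar turns about this post and slides up it. Bar: 12 mm wide, 9 mm thick, reaching 176 mm from the axis; when down, its underside is 32 mm and its top 41 mm over the bench, 4 mm over the bearing ring.
- keeper (a joint): Turn of the keeper bar about the hinge post, rad: 0 open, growing counter-clockwise (from above) as it shuts; at angle a the bar points from the hinge axis along the carrier's own (-cos a, -sin a). A torsion spring always drives it back to 0 (at the knob about 1.4 N when open, 4 N when shut). The shut angle depends on the catch: 1.2 to 1.6 rad.
- keeper_lift (a joint): Height of the keeper bar on its hinge post, m: 0 is fully down (also when seated in the notch), 0.016 the upper end of travel. Gravity and a spring push it down with about 5 N (6 to 7 N at the top).
- slot_mid (a point): Middle (1.4 rad) of the curved slot on the plate, 121 mm from the hinge axis. The catch, a dark steel block 110 to 132 mm from that axis, is bolted anywhere on it, unreported. The shutting bar meets in turn: a sill 8 mm thick, top 41 mm over the bench (only a bar lifted over 9 mm passes); a notch 16 mm wide; a stop 63 mm high that none passes. The bar touching the stop is free to drop in.
- knob_grip (a point): Where to grip the bar's upright black knob, on its axis: 165 mm from the hinge axis, 68 mm over the bench when down. The round grip is 18 mm across (22 mm lip on top), from 42 to 89 mm over the bench when down, and turns freely on its axis: the gripper need not turn with the bar. When shut it is outside the plate; the catch begins 33 mm from its axis towards the hinge.
- nest (a point): Centre of the ring's nest on the plate's top, 12 mm over the bench, between four short locating pins (8 mm high).
- bearing_ring: Loose steel bearing ring 86 mm across, 16 mm thick, lying flat in the nest under the path of the bar. Origin at the centre of its underside.
- steel_block: Bystander: loose plain steel disc (hardness reference block) 64 mm across, 12 mm thick, on the bench. Origin at the centre of its underside.
- oil_bottle: Bystander: pale oil bottle with a spout, 42 mm across, 118 mm tall, standing. Origin at the centre of its underside.
- small_carton: Bystander: small green carton on the bench, 71 x 60 x 50 mm. Origin at the centre of its underside.

How it is judged:
By the outcome, as a careful person would: the job done as asked, in the order asked, and still so for the second after the job is handed in, with the robot touching nothing.
It also fails if it takes over 42 s, if anything falls off the work surface, if the arm or the gripper's body presses on something with over 40 N, if the wrist force passes 120 N, or if a joint passes its speed limit or range.

### The arm

A 7-joint arm with a two-finger parallel gripper is mounted at the origin on a cart in front of the work surface, level with it; the furniture and walls round the work are solid. World frame = base frame: x ahead of the robot, y to its left, z up, the work surface at z = 0. Lengths are in mm, angles in rad, forces in N, time in s.
With the tool pointing down it reaches from about 350 to 900 mm from the base axis. Payload 7.2 kg.
Tool frame: the origin (TCP) lies between the finger pads; the fingertips stand 25 mm ahead of it and the grasp point (between the pads) lies 6 mm ahead of it; z points along the fingers, y is the direction in which the jaws open and shut (so a half turn about z gives the same grasp; the last joint's range is limited). The gripper opens to 88 mm and grips with 3 to 60 N. Pads are 20 mm wide; open, the fingers measure 115 mm over their backs; the gripper's body (75 mm by 178 mm) begins 61 mm behind the grasp point.
Start: joints at [1.269, 0.411, -0.013, 1.596, 0.006, 1.134, -0.082], TCP at [144.785, -608.001, 247.653] pointing down, gripper open.
Joint ranges: [-2.95, 2.95], [-0.29, 1.99], [-1.47, 1.44], [0.14, 2.54], [-1.03, 4.17], [0.13, 1.85], [-2.86, 2.86]. Speed limits (rad/s): [2.39, 2.39, 3.01, 3.01, 3.14, 3.14, 3.14].

### API

Orientations are given as [roll, pitch, yaw] about the fixed x, y, z axes, in that order (R = Rz(yaw) Ry(pitch) Rx(roll)).
In Python, from plant import r, eyes gives the robot as it stands.
- The arm moves only by the tool servo_tool, never from a script. Its argument "increments" is a list that holds one entry, the list of rows, each a list of 5 numbers: the finger opening in cm, from 0 to 8.78, then the shift along the tool's x, y, z in cm, then the turn about the tool's z in degrees. In form: [[[claw, tx, ty, tz, yaw], ...]]. A call has 1 to 12 rows; each row shifts and turns the commanded pose from where the row before left it, along the tool's axes as they then stand; what a row does not reach is not made up. A row lasts 1/8 s, in which the tool goes at most 62.5 mm and 10.7 degrees, less where a joint would pass 70% of its speed; a pose out of reach is approached as far as the arm can. A call with a gripper value outside its range is refused whole. The fingers move at their own pace and stop on an object; "force" is the grip in N (left out, the last holds). Time passes only in rows, so rows that do not move let the fingers close. It gives the time, the measured TCP pose, the force and the opening at its end, in the units of the state.
- r.read_state(): the state, without advancing time (a new reading comes with each control period).
- eyes.snapshot(name): name is "scene" or "top" or "wrist"; returns a dict with "img" (400x640x3 uint8, red, green, blue), "mtx" (3x3 intrinsics, pixels), "world_to_cam" (4x4, takes a point from world to camera coordinates). Camera axes: x right, y up, looking along -z (the intrinsics and any distortion apply to the point x, -y, -z); pixel columns grow to the right and rows downward; lengths in mm; the calibration is good to about 2 mm. The wrist camera is an equidistant fisheye: a pixel r from the principal point sees the ray r / f radians off the axis. A picture is of the moment at which its call begins. There is no depth.
- r.close_job(): hands the job in, once; it reports no verdict.
The state is a dict: "clock": time; "joints": joint angles; "dq": joint speeds; "joint_torque": joint torques, N m; "position": TCP position; "tcp_rot": TCP orientation; "force": force on the tool from outside, world axes, zero at the start; "torque": the same for the moment, N m; "gripper_width": finger opening in mm.
Only numpy, scipy, OpenCV 4.12 (cv2) and the standard library are available. Lean on these libraries where they do the work, as an engineer would, in place of code of your own. Each camera call takes 0.05 s, during which the arm holds its last target. There are 200 camera calls.

## Working session

There is one attempt and no reset: what is moved stays moved. The work goes in short steps, Python scripts to look and compute and a tool call to move; the robot and the scene stay as the last step left them, time stands still between calls to the robot, and variables do not carry over. Pictures are saved under pics/ and viewed, about 8 in all and at most 12, crops included, and the job is handed in when it is done.

Besides the shell and the picture viewer there is one more tool, called as name(argument=value, ...), one argument or row to a line, values as JSON. servo_tool: Moves the arm, as the interface text tells. Its arguments: {"type":"object","properties":{"increments":{"type":"array"},"force":{"type":"number"}},"required":["increments"]}

```bash
mkdir -p pics
cat > h.py <<'E'
import numpy as np, cv2
from plant import r, eyes
from scipy.optimize import least_squares
E
python3 - <<'E'
from h import *
import pickle
d={}
for n in ["scene","top"]:
    s=eyes.snapshot(n); d[n]=s; cv2.imwrite(f"pics/{n}0.png",s["img"][...,::-1])
    print(n,s["mtx"],s["world_to_cam"],[k for k in s])
pickle.dump(d,open("s0.pkl","wb"))
print(r.read_state())
E
```

```text
scene [[508.80579592   0.         327.53413426]
 [  0.         508.80579592 197.05159282]
 [  0.           0.           1.        ]] [[-7.53546230e-01 -6.57361055e-01  6.67250232e-03  3.82718372e+02]
 [ 4.74617421e-01 -5.36984463e-01  6.97413787e-01 -2.69043523e+02]
 [-4.54869633e-01  5.28700416e-01  7.16637626e-01 -1.20219510e+03]
 [ 0.00000000e+00  0.00000000e+00  0.00000000e+00  1.00000000e+00]] ['img', 'mtx', 'world_to_cam']
top [[455.47643413   0.         322.48713519]
 [  0.         455.47643413 204.20422075]
 [  0.           0.           1.        ]] [[-1.51717479e-02 -9.99882140e-01  2.35037087e-03  2.53914475e+01]
 [ 9.76066945e-01 -1.43002975e-02  2.16999588e-01 -5.13531783e+02]
 [-2.16940402e-01  5.58638237e-03  9.76168866e-01 -1.25404064e+03]
 [ 0.00000000e+00  0.00000000e+00  0.00000000e+00  1.00000000e+00]] ['img', 'mtx', 'world_to_cam']
{'clock': 0.1, 'joints': array([ 1.2687906 ,  0.41183501, -0.01269414,  1.59692941,  0.00559297,
        1.13435834, -0.08222268]), 'dq': array([-0.00233463, -0.00254148,  0.00100465, -0.00165837,  0.00251635,
       -0.00116238, -0.00049314]), 'joint_torque': array([ 2.30713718e-03, -5.89101076e+01,  6.43595383e-01, -2.91710114e+01,
       -5.37709671e-02,  1.44698139e-02,  2.37305795e-05]), 'position': array([ 144.658274  , -607.59062641,  246.89652743]), 'tcp_rot': array([-3.14010188e+00,  1.06709523e-04,  2.33787812e-01]), 'force': array([-0.17149342, -0.1589284 , -0.21674339]), 'torque': array([-0.03486898,  0.04585224, -0.00715599]), 'gripper_width': 88.11170066649666}
```

View pics/scene0.png

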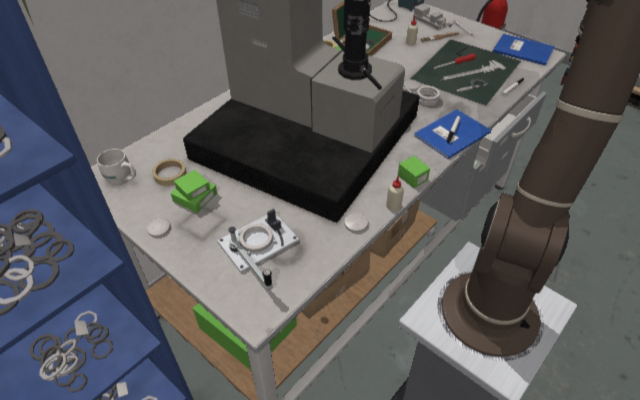

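View pics/top0.png

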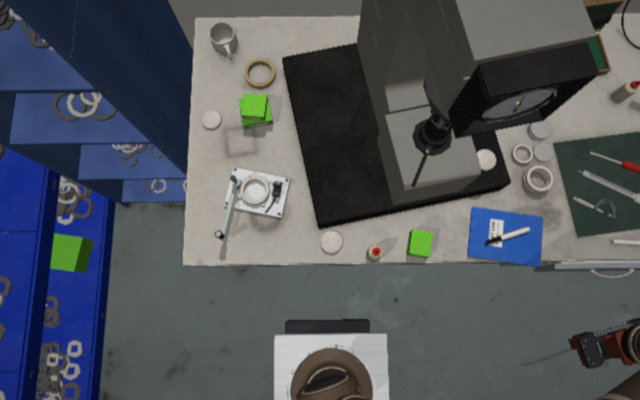

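Run:
```python
import cv2, numpy as np
a=cv2.imread("pics/scene0.png")[195:300,205:315]; b=cv2.imread("pics/top0.png")[155:255,200:310]
a=cv2.resize(a,None,fx=5,fy=5,interpolation=cv2.INTER_CUBIC)
b=cv2.resize(b,None,fx=5,fy=5,interpolation=cv2.INTER_CUBIC)
cv2.imwrite("pics/c1.png",a);cv2.imwrite("pics/c2.png",b)
```

```text
(no output)
```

View pics/c1.png

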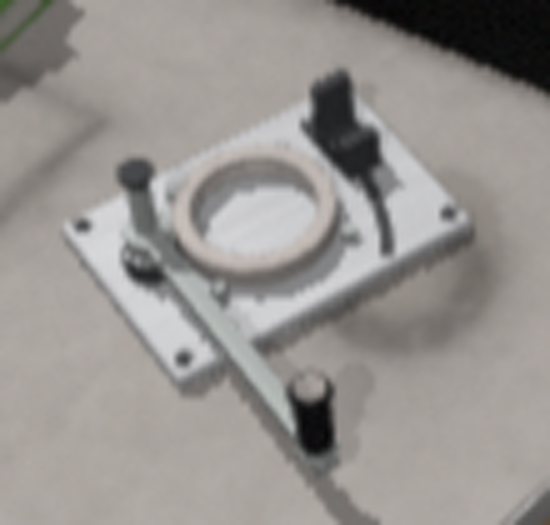

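View pics/c2.png

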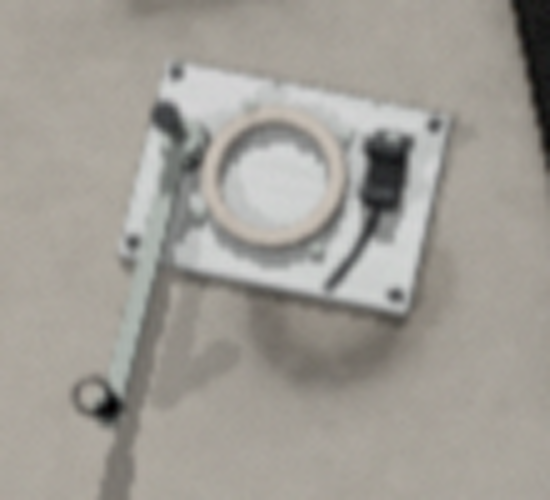

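```bash
cat >> h.py <<'E'
def proj(s,P):
    P=np.atleast_2d(P); c=P@s["world_to_cam"][:3,:3].T+s["world_to_cam"][:3,3]
    q=np.c_[c[:,0],-c[:,1],-c[:,2]]@s["mtx"].T
    return q[:,:2]/q[:,2:]
def tri(ss,uv):
    return least_squares(lambda X:np.concatenate([proj(s,X)[0]-p for s,p in zip(ss,uv)]),[600,150,40])
E
python3 - <<'E'
from h import *
import pickle
d=pickle.load(open("s0.pkl","rb")); S,T=d["scene"],d["top"]
cs=lambda u:(np.array(u)+.5)/5-.5+[205,195]
ct=lambda u:(np.array(u)+.5)/5-.5+[200,155]
for n,a,b in [("hinge",(134,168),(165,113)),("knobtop",(312,383),(95,395)),("TL",(65,228),(165,65)),("BL",(180,383),(122,257)),("BR",(472,226),(405,312)),("knobbase",(316,455),(112,408)),("stop",(338,75),(395,140))]:
    o=tri([S,T],[cs(a),ct(b)]); print(n,o.x.round(1),o.fun.round(1))
loc=np.array([[52,27,12],[-72,27,12],[-72,-151,12],[0,0,86],[52,-151,12]])
us=cs(np.array([(65,228),(180,383),(472,226),(134,168)])); ut=ct(np.array([(165,65),(122,257),(405,312),(165,113),(452,115)]))
def W(p,L):
    c,s=np.cos(p[2]),np.sin(p[2]); return np.c_[p[0]+c*L[:,0]-s*L[:,1],p[1]+s*L[:,0]+c*L[:,1],L[:,2]]
f=lambda p:np.concatenate([(proj(S,W(p,loc[:4]))-us).ravel(),(proj(T,W(p,loc))-ut).ravel()])
o=least_squares(f,[600,200,0]);print(o.x,o.fun.round(1))
K=W(o.x,np.array([[-165,0,89],[-165,0,68]]));print(K)
print("open knob res",proj(S,K[:1])-cs((312,383)),proj(T,K[:1])-ct((95,395)))
E
```

```text
hinge [589.5 272.4  83.5] [-0.3 -0.1  0.2  0.3]
knobtop [427.4 306.3  85.9] [-0.2 -0.1  0.2  0.3]
TL [640.9 287.8   9.3] [-0.4 -0.1  0.2  0.4]
BL [524.4 312.2   3.2] [-0. -0.  0.  0.]
BR [486.8 141.7   2. ] [-0.6 -0.2  0.4  0.6]
knobbase [428.5 308.9  29.7] [-0.3 -0.1  0.2  0.3]
stop [579.3 143.7  55. ] [-0.4 -0.1  0.2  0.4]
[ 5.86089237e+02  2.73136165e+02 -2.13463507e-01] [-1.1 -0.9 -0.4 -0.8  0.3 -2.2  0.3  0.1 -0.1 -0.4 -1.5  0.4  0.4  1.
 -0.2  1.2 -0.1  0.8]
[[424.83423423 308.09076478  89.        ]
 [424.83423423 308.09076478  68.        ]]
open knob res [[-0.1283148   0.19791583]] [[-0.74580257  1.01193597]]
```

servo_tool(
  increments=[
    [[8.7, 0, 0, 0, 6.7], [8.7, 0, 0, 0, 6.7], [8.7, 3.1, -3.5, 0, 0], [8.7, 3.1, -3.5, 0, 0], [8.7, 3.1, -3.5, 0, 0], [8.7, 3.1, -3.5, 0, 0], [8.7, 3.1, -3.5, 0, 0], [8.7, 3.1, -3.5, 0, 0], [8.7, 1.2, -4.5, 0, 0], [8.7, 1.2, -4.5, 0, 0], [8.7, 1.2, -4.5, 0, 0], [8.7, 1.2, -4.5, 0, 0]],
  ],
  force=35,
)

```text
clock: 1.6
position: [378.9, -216.4, 247.5]
tcp_rot: [-3.142, 0.0, -0.0]
force: [0.4, -0.2, 0.0]
gripper_width: 86.6
```

servo_tool(
  increments=[
    [[8.7, 0, -4.3, 0, 0], [8.7, 0, -4.3, 0, 0], [8.7, 0, -4.3, 0, 0], [8.7, 0, -4.3, 0, 0], [8.7, 0, -4.3, 0, 0], [8.7, 0, -4.3, 0, 0], [8.7, 0, -4.3, 0, 0], [8.7, 0.8, -4.3, 0, 0], [8.7, 0.8, -4.3, 0, 0], [8.7, 0.8, -4.3, 0, 0], [8.7, 0.8, -4.3, 0, 0], [8.7, 0.8, -4.3, 0, 0]],
  ],
)

```text
clock: 3.1
position: [419.0, 299.1, 247.3]
tcp_rot: [3.141, 0.0, -0.001]
force: [0.3, -0.5, -0.0]
gripper_width: 87.4
```

servo_tool(
  increments=[
    [[8.7, 0, 0, 0, -9.7], [8.7, 0, 0, 0, -9.7], [8.7, 0, 0, 0, -9.7], [8.7, 0, 0, 0, -9.7], [8.7, 0, 0, 0, -9.7], [8.7, 0, 0, 0, -9.7], [8.7, 0, 0, 0, -9.7], [8.7, 0, 0, 0, 0], [8.7, 0, 0, 0, 0]],
  ],
)

```text
clock: 4.22
position: [418.8, 297.8, 247.5]
tcp_rot: [-3.141, 0.0, 1.181]
force: [1.3, 0.1, -0.2]
gripper_width: 87.0
```

Run:
```python
from h import *
import pickle
s=eyes.snapshot("wrist"); pickle.dump(s,open("w1.pkl","wb")); cv2.imwrite("pics/w1.png",s["img"][...,::-1])
print(s["mtx"],s["world_to_cam"]); t=r.read_state(); print(t["position"],t["tcp_rot"],t["joints"])
```

```text
[[309.70691629   0.         318.70910774]
 [  0.         309.70691629 196.26965871]
 [  0.           0.           1.        ]] [[ 9.24472859e-01 -3.81247473e-01 -5.45995720e-04 -2.72770281e+02]
 [ 3.65219076e-01  8.86015270e-01 -2.85643079e-01 -3.82388211e+02]
 [ 1.09384463e-01  2.63869866e-01  9.58335919e-01 -5.15186423e+02]
 [ 0.00000000e+00  0.00000000e+00  0.00000000e+00  1.00000000e+00]]
[418.81588252 297.88898526 247.55381167] [-3.14156315e+00  1.97954239e-04  1.18187492e+00] [ 0.05660953  0.3733801  -0.96664749  1.81677923  0.33853639  1.12904586
 -1.41465144]
```

View pics/w1.png

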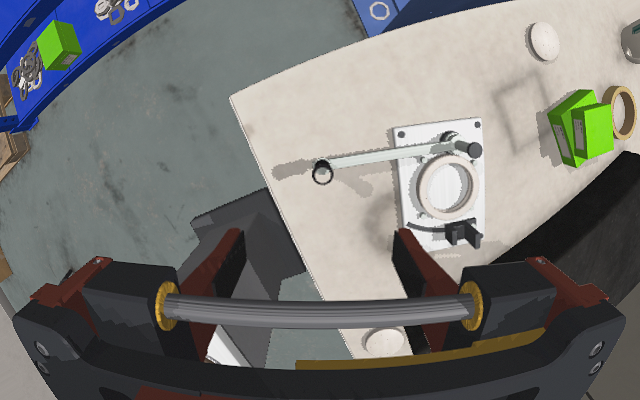

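```bash
cat >> h.py <<'E'
def ray(s,uv,z):
    m=s["mtx"]; d=np.array([(uv[0]-m[0,2])/m[0,0],(uv[1]-m[1,2])/m[1,1]]); th=np.linalg.norm(d)
    v=np.array([d[0]/th*np.sin(th),-d[1]/th*np.sin(th),-np.cos(th)])
    R=s["world_to_cam"][:3,:3]; C=-R.T@s["world_to_cam"][:3,3]; v=R.T@v
    return C+v*(z-C[2])/v[2]
E
python3 - <<'E'
from h import *
import pickle
s=pickle.load(open("w1.pkl","rb")); i=s["img"][...,::-1]
cv2.imwrite("pics/w1c.png",cv2.resize(i[110:260,290:490],None,fx=4,fy=4,interpolation=cv2.INTER_CUBIC))
print("knob",ray(s,(322,173),89),"hinge",ray(s,(475,150),86),"stop",ray(s,(476,232),63),[ray(s,p,12) for p in ((388,127),(482,117),(484,250))])
E
```

```text
knob [426.46048283 310.09583305  89.        ] hinge [586.35924168 272.82147182  86.        ] stop [574.07015559 165.29153515  63.        ] [array([516.92172775, 317.30100681,  12.        ]), array([644.32644638, 286.84794559,  12.        ]), array([601.67047996,  97.01573585,  12.        ])]
```

View pics/w1c.png

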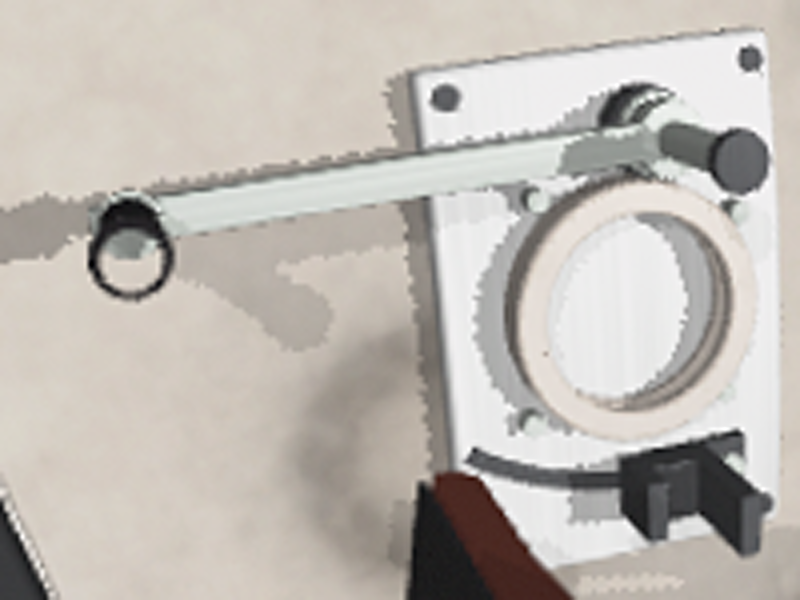

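servo_tool(
  increments=[
    [[8.7, 0.6, 0.15, 2, 0], [8.7, 0.6, 0.15, 2, 0], [8.7, 0, 0, 2, 0], [8.7, 0, 0, 2, 0], [8.7, 0, 0, 2, 0], [8.7, 0, 0, 2, 0], [8.7, 0, 0, 2, 0], [8.7, 0, 0, 1.5, 0], [8.7, 0, 0, 1, 0], [8.7, 0, 0, 0.8, 0], [8.7, 0, 0, 0, 0]],
  ],
)

```text
clock: 5.65
position: [426.0, 307.9, 74.3]
tcp_rot: [-3.141, 0.0, 1.185]
force: [0.2, 0.7, 0.3]
gripper_width: 87.3
```

Run:
```python
from h import *
s=eyes.snapshot("wrist"); i=s["img"][...,::-1]; cv2.imwrite("pics/w2.png",i)
print(r.read_state())
```

```text
{'clock': 5.7, 'joints': array([-0.11183661,  0.60540354, -0.80117416,  1.957262  ,  0.58863888,
        0.8273481 , -1.62559388]), 'dq': array([ 0.00276045, -0.01120875, -0.00491784, -0.00362361, -0.00195434,
        0.00370382,  0.00103233]), 'joint_torque': array([-3.34759417e-02, -5.29869926e+01, -1.11627370e+01, -1.94859356e+01,
        4.75930085e-02, -9.91019094e-02, -3.64538259e-02]), 'position': array([426.19948579, 308.10856662,  74.74619822]), 'tcp_rot': array([ 3.14151907e+00, -1.35770640e-04,  1.18505660e+00]), 'force': array([ 0.39384628, -0.81089931,  0.558596  ]), 'torque': array([-0.08926348, -0.01479065, -0.04053115]), 'gripper_width': 86.78979179238911}
```

View pics/w2.png

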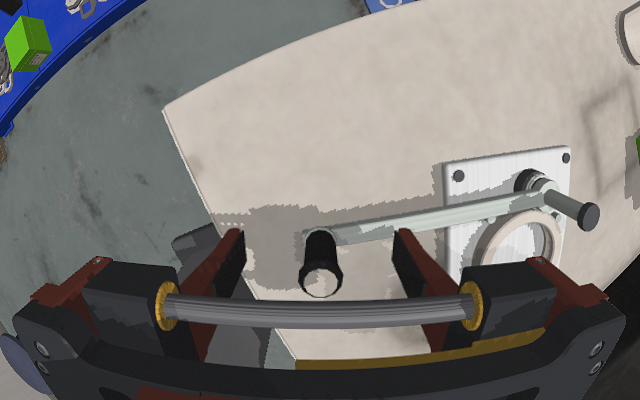

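servo_tool(
  increments=[
    [[1.0, 0, 0, 0, 0], [1.0, 0, 0, 0, 0], [1.0, 0, 0, 0, 0], [1.0, 0, 0, 0, 0], [1.0, 0, 0, 0, 0], [1.0, 0, 0, 0, 0], [1.0, 0, 0, 0, 0], [1.0, 0, 0, 0, 0]],
  ],
  force=40,
)

```text
clock: 6.7
position: [426.4, 307.9, 74.6]
tcp_rot: [3.141, -0.0, 1.185]
force: [0.9, 0.1, -0.6]
gripper_width: 18.8
```

servo_tool(
  increments=[
    [[1.0, 0, 0, -0.3, 0], [1.0, 0, 0, -0.4, 0], [1.0, 0, 0, -0.4, 0], [1.0, 0, 0, -0.25, 0], [1.0, 0, 0, 0, 0], [1.0, 0, 0, 0, 0]],
  ],
)

```text
clock: 7.45
position: [426.7, 307.6, 88.2]
tcp_rot: [3.141, -0.0, 1.184]
force: [4.9, -1.3, -6.4]
gripper_width: 19.4
```

Run:
```python
from h import *
s=eyes.snapshot("wrist"); cv2.imwrite("pics/w3.png",s["img"][...,::-1])
t=r.read_state();print(t["position"],t["force"],t["tcp_rot"])
H=np.array([587.3,272.7]);K=t["position"][:2]; v=K-H; R=np.linalg.norm(v); print("R",R)
# rows: angle steps
y=t["tcp_rot"][2]; c,s_=np.cos(y),np.sin(y)
a=0; P=K.copy()
for n in range(1,29):
    da=0.05; a+=da; cc,ss=np.cos(a),np.sin(a)
    Q=H+np.array([[cc,-ss],[ss,cc]])@v; d=Q-P; P=Q
    print(n,round(a,2),Q.round(0),"tx %.2f ty %.2f"%((d@[c,s_])/10,(d@[s_,-c])/10))
```

```text
[426.61775015 307.64867422  88.20369958] [ 5.58755159 -1.03883027 -5.9013804 ] [3.14099816e+00 8.92438369e-06 1.18452400e+00]
R 164.43903200829075
1 0.05 [425. 300.] tx -0.81 ty 0.16
2 0.1 [424. 291.] tx -0.80 ty 0.20
3 0.15 [423. 283.] tx -0.79 ty 0.24
4 0.2 [423. 275.] tx -0.77 ty 0.28
5 0.25 [423. 267.] tx -0.76 ty 0.32
6 0.3 [423. 259.] tx -0.74 ty 0.36
7 0.35 [424. 250.] tx -0.72 ty 0.39
8 0.4 [426. 242.] tx -0.70 ty 0.43
9 0.45 [427. 234.] tx -0.68 ty 0.46
10 0.5 [430. 226.] tx -0.66 ty 0.50
11 0.55 [432. 219.] tx -0.63 ty 0.53
12 0.6 [435. 211.] tx -0.60 ty 0.56
13 0.65 [438. 203.] tx -0.57 ty 0.59
14 0.7 [442. 196.] tx -0.54 ty 0.62
15 0.75 [446. 189.] tx -0.51 ty 0.64
16 0.8 [450. 182.] tx -0.48 ty 0.67
17 0.85 [455. 175.] tx -0.45 ty 0.69
18 0.9 [460. 169.] tx -0.41 ty 0.71
19 0.95 [465. 162.] tx -0.38 ty 0.73
20 1.0 [471. 156.] tx -0.34 ty 0.75
21 1.05 [477. 151.] tx -0.30 ty 0.77
22 1.1 [483. 145.] tx -0.26 ty 0.78
23 1.15 [490. 140.] tx -0.22 ty 0.79
24 1.2 [497. 136.] tx -0.18 ty 0.80
25 1.25 [503. 131.] tx -0.14 ty 0.81
26 1.3 [511. 127.] tx -0.10 ty 0.82
27 1.35 [518. 124.] tx -0.06 ty 0.82
28 1.4 [526. 120.] tx -0.02 ty 0.82
```

View pics/w3.png

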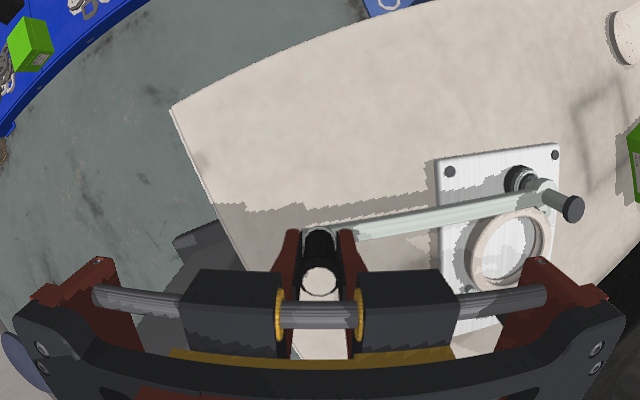

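servo_tool(
  increments=[
    [[1.0, -0.81, 0.16, 0, 0], [1.0, -0.8, 0.2, 0, 0], [1.0, -0.79, 0.24, 0, 0], [1.0, -0.77, 0.28, 0, 0], [1.0, -0.76, 0.32, 0, 0], [1.0, -0.74, 0.36, 0, 0], [1.0, -0.72, 0.39, 0, 0], [1.0, -0.7, 0.43, 0, 0]],
  ],
)

```text
clock: 8.5
position: [425.5, 243.5, 88.5]
tcp_rot: [-3.142, -0.002, 1.186]
force: [4.4, 3.2, -6.6]
gripper_width: 19.1
```

```bash
cat > st.py <<'E'
from h import *
t=r.read_state(); H=np.array([587.3,272.7]); v=t["position"][:2]-H
v0=np.array([-160.7,35.]); a=np.arctan2(v[1],v[0])-np.arctan2(v0[1],v0[0]); a%=2*np.pi
u=v/np.linalg.norm(v); f=t["force"]
print(t["clock"],t["position"].round(1),"R %.1f a %.3f"%(np.linalg.norm(v),a),"f",f.round(1),"rad %.1f tan %.1f"%(f[:2]@u,f[:2]@[-u[1],u[0]]),t["gripper_width"].round(1),t["tcp_rot"].round(3),t["joints"].round(2))
E
python3 st.py
```

```text
Traceback (most recent call last):
  File "st.py", line 5, in <module>
    print(t["clock"],t["position"].round(1),"R %.1f a %.3f"%(np.linalg.norm(v),a),"f",f.round(1),"rad %.1f tan %.1f"%(f[:2]@u,f[:2]@[-u[1],u[0]]),t["gripper_width"].round(1),t["tcp_rot"].round(3),t["joints"].round(2))
                                                                                                                                                  ^^^^^^^^^^^^^^^^^^^^^^^^
AttributeError: 'float' object has no attribute 'round'
```

servo_tool(
  increments=[
    [[1.0, -0.68, 0.46, 0, 0], [1.0, -0.66, 0.5, 0, 0], [1.0, -0.63, 0.53, 0, 0], [1.0, -0.6, 0.56, 0, 0], [1.0, -0.57, 0.59, 0, 0], [1.0, -0.54, 0.62, 0, 0], [1.0, -0.51, 0.64, 0, 0], [1.0, -0.48, 0.67, 0, 0], [1.0, -0.45, 0.69, 0, 0], [1.0, -0.41, 0.71, 0, 0]],
  ],
)

```text
clock: 9.75
position: [459.8, 168.5, 88.0]
tcp_rot: [-3.141, 0.0, 1.185]
force: [0.9, 4.9, -5.8]
gripper_width: 19.3
```

```bash
sed -i 's/t\["gripper_width"\].round(1)/round(t["gripper_width"],1)/' st.py; python3 st.py
```

```text
9.75 [459.8 168.5  88. ] R 164.7 a 0.900 f [ 0.9  4.9 -5.8] rad -3.7 tan -3.2 19.3 [-3.141  0.     1.185] [ 0.2   0.54 -0.83  2.03  0.55  0.81 -1.34]
```

servo_tool(
  increments=[
    [[1.0, -0.38, 0.73, 0, 0], [1.0, -0.34, 0.75, 0, 0], [1.0, -0.3, 0.77, 0, 0], [1.0, -0.26, 0.78, 0, 0], [1.0, -0.22, 0.79, 0, 0]],
  ],
)

```text
clock: 10.38
position: [489.6, 140.2, 88.0]
tcp_rot: [-3.141, 0.001, 1.185]
force: [-1.5, 5.1, -6.0]
gripper_width: 18.6
```

```bash
python3 st.py
```

```text
10.375 [489.6 140.2  88. ] R 164.7 a 1.150 f [-1.5  5.1 -6. ] rad -3.2 tan -4.2 18.6 [-3.141e+00  1.000e-03  1.185e+00] [ 0.26  0.56 -0.82  1.99  0.56  0.83 -1.26]
```

servo_tool(
  increments=[
    [[1.0, -0.1, 0.4, 0, 0], [1.0, -0.09, 0.4, 0, 0], [1.0, -0.08, 0.4, 0, 0], [1.0, -0.07, 0.4, 0, 0]],
  ],
)

```text
clock: 10.88
position: [503.0, 131.3, 88.1]
tcp_rot: [-3.141, 0.0, 1.185]
force: [-2.4, 4.4, -5.9]
gripper_width: 19.4
```

servo_tool(
  increments=[
    [[1.0, -0.06, 0.4, 0, 0], [1.0, -0.05, 0.4, 0, 0]],
  ],
)

```text
clock: 11.12
position: [510.2, 127.3, 88.1]
tcp_rot: [-3.141, 0.0, 1.185]
force: [-2.1, 3.9, -5.3]
gripper_width: 19.3
```

servo_tool(
  increments=[
    [[1.0, -0.04, 0.4, 0, 0], [1.0, -0.03, 0.4, 0, 0]],
  ],
)

```text
clock: 11.38
position: [517.3, 123.6, 88.1]
tcp_rot: [-3.141, 0.0, 1.185]
force: [-3.5, 4.8, -5.8]
gripper_width: 19.0
```

```bash
python3 st.py
```

```text
11.375 [517.3 123.6  88.1] R 164.7 a 1.346 f [-3.5  4.8 -5.8] rad -2.8 tan -5.2 19.0 [-3.141  0.     1.185] [ 0.28  0.59 -0.81  1.93  0.56  0.86 -1.21]
```

servo_tool(
  increments=[
    [[1.0, -0.02, 0.4, 0, 0], [1.0, -0.01, 0.4, 0, 0]],
  ],
)

```text
clock: 11.62
position: [524.6, 120.3, 88.1]
tcp_rot: [-3.141, 0.0, 1.185]
force: [-2.8, 4.0, -6.2]
gripper_width: 19.1
```

servo_tool(
  increments=[
    [[1.0, 0, 0.3, 0, 0], [1.0, 0.01, 0.3, 0, 0]],
  ],
)

```text
clock: 11.88
position: [530.2, 118.2, 88.1]
tcp_rot: [-3.141, 0.0, 1.185]
force: [-3.7, 3.5, -5.5]
gripper_width: 19.0
```

```bash
python3 st.py
```

```text
11.875 [530.2 118.2  88.1] R 164.7 a 1.431 f [-3.7  3.5 -5.5] rad -2.0 tan -4.7 19.0 [-3.141  0.     1.185] [ 0.29  0.61 -0.8   1.91  0.57  0.87 -1.19]
```

servo_tool(
  increments=[
    [[1.0, 0.01, 0.3, 0, 0], [1.0, 0.01, 0.3, 0, 0]],
  ],
)

```text
clock: 12.12
position: [535.8, 116.2, 88.1]
tcp_rot: [-3.141, 0.0, 1.185]
force: [-3.9, 3.6, -5.5]
gripper_width: 19.0
```

servo_tool(
  increments=[
    [[1.0, 0.02, 0.3, 0, 0], [1.0, 0, 0, 0, 0]],
  ],
)

```text
clock: 12.38
position: [538.8, 115.2, 88.1]
tcp_rot: [-3.142, -0.0, 1.185]
force: [-2.9, 3.9, -5.0]
gripper_width: 19.3
```

```bash
python3 st.py
```

```text
12.375 [538.8 115.2  88.1] R 164.8 a 1.486 f [-2.9  3.9 -5. ] rad -2.8 tan -3.9 19.3 [-3.142 -0.     1.185] [ 0.29  0.62 -0.8   1.89  0.57  0.88 -1.18]
```

servo_tool(
  increments=[
    [[1.0, 0.02, 0.3, 0, 0], [1.0, 0.01, 0.1, 0, 0]],
  ],
)

```text
clock: 12.62
position: [542.4, 114.1, 88.1]
tcp_rot: [-3.141, 0.0, 1.185]
force: [-3.5, 4.7, -5.3]
gripper_width: 19.2
```

servo_tool(
  increments=[
    [[1.0, 0.03, 0.3, 0, 0], [1.0, 0.01, 0.1, 0, 0]],
  ],
)

```text
clock: 12.88
position: [546.2, 113.0, 88.1]
tcp_rot: [-3.141, 0.0, 1.185]
force: [-3.0, 4.6, -7.1]
gripper_width: 18.8
```

```bash
python3 st.py
```

```text
12.875 [546.2 113.   88.1] R 164.9 a 1.533 f [-3.   4.6 -7.1] rad -3.7 tan -4.1 18.8 [-3.141  0.     1.185] [ 0.29  0.63 -0.8   1.87  0.57  0.89 -1.17]
```

servo_tool(
  increments=[
    [[1.0, 0.02, 0.2, 0, 0], [1.0, 0.01, 0.1, 0, 0]],
  ],
)

```text
clock: 13.12
position: [549.0, 112.3, 88.1]
tcp_rot: [-3.141, -0.0, 1.185]
force: [-2.9, 4.0, -5.5]
gripper_width: 18.9
```

servo_tool(
  increments=[
    [[1.0, 0.03, 0.2, 0, 0], [1.0, 0.01, 0.1, 0, 0]],
  ],
)

```text
clock: 13.38
position: [551.9, 111.6, 88.1]
tcp_rot: [-3.141, -0.0, 1.185]
force: [-3.8, 5.4, -7.2]
gripper_width: 19.2
```

```bash
python3 st.py
```

```text
13.375 [551.9 111.6  88.1] R 164.9 a 1.569 f [-3.8  5.4 -7.2] rad -4.5 tan -4.9 19.2 [-3.141 -0.     1.185] [ 0.29  0.63 -0.79  1.86  0.57  0.89 -1.16]
```

servo_tool(
  increments=[
    [[1.0, 0.04, 0.2, 0, 0], [1.0, 0.02, 0.1, 0, 0]],
  ],
)

```text
clock: 13.62
position: [554.8, 111.0, 88.0]
tcp_rot: [-3.141, 0.0, 1.185]
force: [-3.8, 5.4, -5.6]
gripper_width: 19.0
```

```bash
python3 - <<'E'
from h import *
a=eyes.snapshot("wrist")["img"][...,::-1][90:330,250:640]; b=eyes.snapshot("scene")["img"][...,::-1][190:290,210:330]
a=cv2.resize(a,(780,480)); b=cv2.resize(b,None,fx=5,fy=5,interpolation=cv2.INTER_CUBIC)
cv2.imwrite("pics/w4.png",a); cv2.imwrite("pics/s4.png",b)
E
python3 st.py
```

```text
13.725 [554.9 111.   88. ] R 164.9 a 1.587 f [-3.2  3.8 -5.7] rad -3.1 tan -3.9 19.1 [-3.141 -0.     1.185] [ 0.29  0.64 -0.79  1.85  0.57  0.9  -1.16]
```

View pics/w4.png

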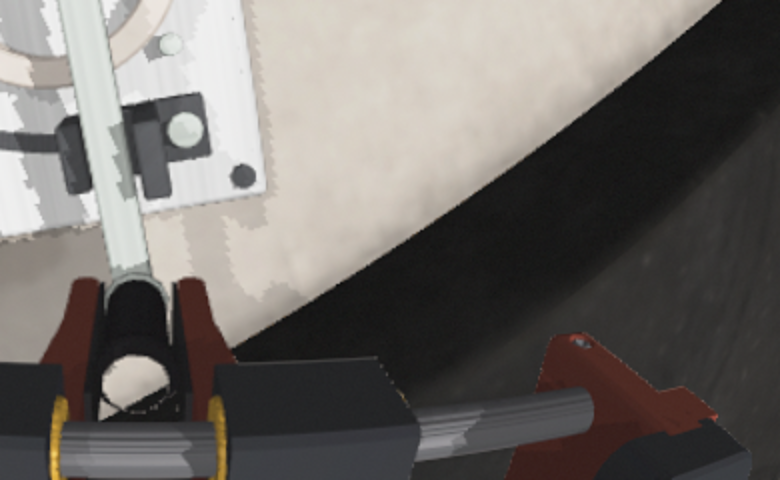

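servo_tool(
  increments=[
    [[1.0, 0.03, 0.15, 0, 0], [1.0, 0, 0, 0, 0]],
  ],
)

```text
clock: 13.98
position: [556.3, 110.7, 88.0]
tcp_rot: [-3.141, 0.0, 1.185]
force: [-4.0, 4.4, -5.8]
gripper_width: 19.0
```

servo_tool(
  increments=[
    [[1.0, 0.03, 0.15, 0, 0], [1.0, 0, 0, 0, 0]],
  ],
)

```text
clock: 14.22
position: [557.3, 110.5, 87.9]
tcp_rot: [-3.14, 0.001, 1.185]
force: [-5.1, 4.8, -4.5]
gripper_width: 19.6
```

```bash
python3 st.py
```

```text
14.225 [557.3 110.5  87.9] R 165.0 a 1.602 f [-5.1  4.8 -4.5] rad -3.8 tan -5.9 19.6 [-3.140e+00  1.000e-03  1.185e+00] [ 0.29  0.64 -0.79  1.85  0.57  0.9  -1.16]
```

Movement lagged (1.0 of 1.5 mm): contact is beginning.

servo_tool(
  increments=[
    [[1.0, 0.03, 0.15, 0, 0], [1.0, 0, 0, 0, 0]],
  ],
)

```text
clock: 14.48
position: [557.6, 110.4, 87.8]
tcp_rot: [-3.138, 0.002, 1.186]
force: [-9.4, 5.2, -2.1]
gripper_width: 19.0
```

```bash
python3 st.py
```

```text
14.475 [557.6 110.4  87.8] R 165.0 a 1.604 f [-9.4  5.2 -2.1] rad -3.4 tan -10.2 19.0 [-3.138e+00  2.000e-03  1.186e+00] [ 0.29  0.64 -0.79  1.84  0.57  0.9  -1.15]
```

servo_tool(
  increments=[
    [[1.0, 0, 0, 0.3, 0], [1.0, 0, 0, 0.3, 0], [1.0, 0, 0, 0.3, 0], [1.0, 0, 0, 0.3, 0], [1.0, 0, 0, 0, 0]],
  ],
)

```text
clock: 15.1
position: [557.5, 110.0, 75.6]
tcp_rot: [-3.138, 0.002, 1.186]
force: [-8.6, 4.5, -4.2]
gripper_width: 18.9
```

servo_tool(
  increments=[
    [[1.0, 0, 0, 0.15, 0], [1.0, 0, 0, 0.1, 0], [1.0, 0, 0, 0, 0]],
  ],
)

```text
clock: 15.48
position: [557.5, 109.4, 73.7]
tcp_rot: [-3.139, 0.004, 1.185]
force: [-11.2, 0.1, 3.7]
gripper_width: 18.7
```

```bash
python3 st.py
```

```text
15.475 [557.5 109.4  73.7] R 166.0 a 1.605 f [-11.2   0.1   3.7] rad 1.9 tan -11.1 18.7 [-3.139  0.004  1.185] [ 0.28  0.66 -0.78  1.85  0.59  0.88 -1.17]
```

servo_tool(
  increments=[
    [[1.0, 0, 0, 0.1, 0], [1.0, 0, 0, 0, 0]],
  ],
)

```text
clock: 15.72
position: [557.5, 109.1, 72.9]
tcp_rot: [-3.139, 0.004, 1.185]
force: [-12.0, 1.0, 5.8]
gripper_width: 19.1
```

servo_tool(
  increments=[
    [[1.0, -0.03, -0.2, 0, 0], [1.0, -0.03, -0.2, 0, 0], [1.0, 0, 0, 0, 0]],
  ],
)

```text
clock: 16.1
position: [555.9, 109.6, 73.2]
tcp_rot: [3.14, 0.002, 1.184]
force: [-5.0, -2.5, 4.2]
gripper_width: 19.1
```

```bash
python3 st.py
```

```text
16.1 [555.9 109.6  73.2] R 166.1 a 1.595 f [-5.  -2.5  4.2] rad 3.4 tan -4.5 19.1 [3.140e+00 2.000e-03 1.184e+00] [ 0.28  0.66 -0.78  1.86  0.6   0.87 -1.18]
```

servo_tool(
  increments=[
    [[1.0, -0.02, -0.2, 0, 0], [1.0, -0.02, -0.2, 0, 0], [1.0, 0, 0, 0, 0]],
  ],
)

```text
clock: 16.48
position: [552.0, 110.4, 73.1]
tcp_rot: [3.14, 0.002, 1.184]
force: [-4.8, -3.6, 6.5]
gripper_width: 19.2
```

```bash
python3 st.py
```

```text
16.475 [552.  110.4  73.1] R 166.1 a 1.571 f [-4.8 -3.6  6.5] rad 4.6 tan -4.0 19.2 [3.140e+00 2.000e-03 1.184e+00] [ 0.28  0.65 -0.78  1.87  0.59  0.87 -1.18]
```

servo_tool(
  increments=[
    [[1.0, -0.01, -0.2, 0, 0], [1.0, 0, 0, 0, 0]],
  ],
)

```text
clock: 16.73
position: [551.5, 110.6, 73.2]
tcp_rot: [3.138, 0.001, 1.183]
force: [0.0, -5.9, 4.6]
gripper_width: 19.3
```

```bash
python3 st.py
```

```text
16.725 [551.5 110.6  73.2] R 166.0 a 1.568 f [ 0.  -5.9  4.6] rad 5.8 tan 1.3 19.3 [3.138e+00 1.000e-03 1.183e+00] [ 0.28  0.65 -0.78  1.87  0.6   0.87 -1.18]
```

servo_tool(
  increments=[
    [[5.5, 0, 0, 0, 0], [5.5, 0, 0, 0, 0], [5.5, 0, 0, 0, 0], [5.5, 0, 0, 0, 0], [5.5, 0, 0, 0, 0]],
  ],
)

```text
clock: 17.35
position: [549.9, 112.8, 72.6]
tcp_rot: [-3.142, -0.0, 1.185]
force: [-0.4, 0.4, 0.1]
gripper_width: 55.1
```

servo_tool(
  increments=[
    [[5.5, 0, 0, -0.8, 0], [5.5, 0, 0, -1.5, 0], [5.5, 0, 0, -2.5, 0], [5.5, 0, 0, -3, 0], [5.5, 0, 0, -3, 0], [5.5, 0, 0, -3, 0], [5.5, 0, 0, 0, 0], [5.5, 0, 0, 0, 0]],
  ],
)

```text
clock: 18.35
position: [549.7, 112.3, 210.6]
tcp_rot: [3.141, 0.0, 1.185]
force: [-0.1, 0.8, -0.2]
gripper_width: 55.0
```

```bash
python3 - <<'E'
from h import *
a=eyes.snapshot("wrist")["img"][...,::-1][80:330,240:640]; b=eyes.snapshot("scene")["img"][...,::-1][150:290,140:440]
a=cv2.resize(a,(800,500))
cv2.imwrite("pics/w5.png",a); cv2.imwrite("pics/s5.png",cv2.resize(b,(800,373),interpolation=cv2.INTER_CUBIC))
E
python3 st.py
```

```text
18.45 [549.4 112.3 209.9] R 164.8 a 1.553 f [-0.9 -0.5  0.3] rad 0.7 tan -0.8 55.4 [-3.141e+00  1.000e-03  1.185e+00] [ 0.38  0.49 -0.9   1.76  0.42  1.1  -1.05]
```

View pics/w5.png

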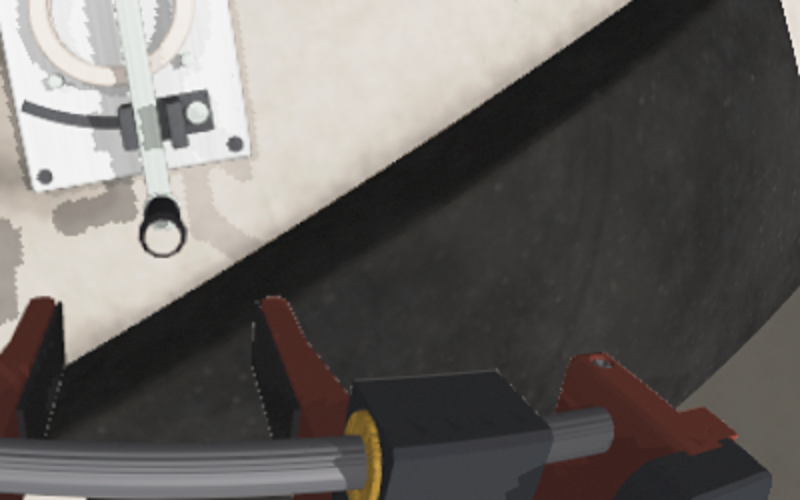

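View pics/s5.png

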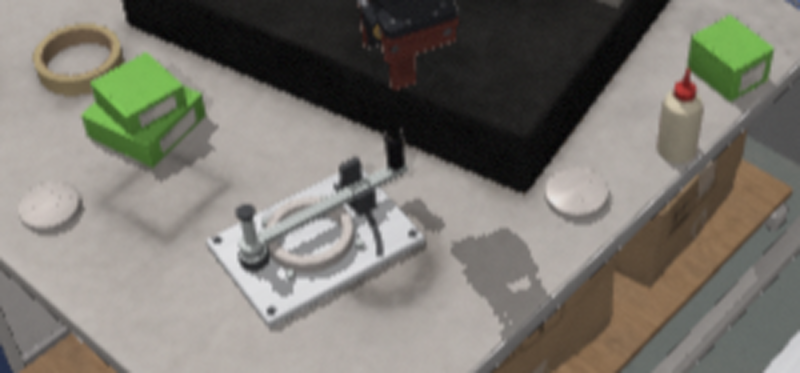

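The bar sits in the notch with its knob at about (162,235) in the wrist crop. It is shut with the gripper clear, the ring is in its nest, and the bystanders have not moved.

```bash
python3 -c "
from h import *
print(r.close_job())"
```

```text
the job is handed in; nothing more can be done
None
```

The keeper bar is locked over the bearing ring, and I handed the job in at about 18.5 s of the 42 s allowed.

**What I did:** I gripped the knob, lifted the bar about 13.6 mm and swung it round. It met the stop at about 1.60 rad, where the resisting force rose from about 4 to 10 N. Holding it there, I lowered it until it bottomed, with the tool height about 1 mm under the original grasp height and the vertical force reversed.

**Checks before handing in:**
- **Latch:** easing the bar back, it moved about 6 mm at the knob, which matches the play in the notch. The sill then took the spring load (about 4 N down to about 0).
- **After release:** with the gripper clear, the wrist and scene pictures showed the bar still in the notch and the ring in its nest. The disc, bottle and carton looked unmoved; I judged these by eye and did not measure them.
- **Disagreement:** two-view triangulation put heights 2–10 mm lower than the text gives, worst at the plate corners. The hinge and knob tops were only about 3 mm low. I took the grip height from the text, and the grasp was clean.

No check failed.

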